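# Demagnetise the bench tools and hold the dead-man paddle half-way

### The job

The screwdriver, the tweezers and the side cutters have become magnetic: set all three down in the open tray on top of the demagnetiser, wholly inside its walls, without letting them fall from a height. Only then push the machine's spring-loaded paddle half-way down, to where it lies level, and keep it there; never push it down to its bottom stop, because that trips the machine. Finish while still holding the paddle level, and leave everything else on the bench where it is.

Things in the scene. Friction and masses are not known exactly. Their poses are not given: they have to be found in the camera images.
- tray (a point): Centre of the inner floor of the demagnetiser's open steel tray. The demagnetiser is a low cream box fixed on the bench; the tray on its top is 200 mm (its x) by 190 mm (its y) inside, its floor about 50 mm above the bench, its walls 18 mm high and 5 mm thick. Axes are the machine's: x away from the operator, y to the left, z up. The machine stands anywhere within about 10 cm, turned up to 15 degrees. The paddle bay is on the tray's right (-y) side.
- paddle (a joint): Angle of the demagnetiser's spring-loaded dead-man paddle, rad: 0 released (its free front end tilted up), 0.15 half-way (paddle level), 0.30 on its bottom stop. It is a bar along the machine's x, hinged at its far (+x) end, axis along the machine's y, hinge axis 70 mm above the bench; pushing its front end straight down turns it. The spring pushes back at the pad with about 2.5 N at the start, 7 N half-way and 11 N at the bottom; let go, it springs up.
- paddle_pad (a point): Centre of the upper face of the black plastic pad at the paddle's free end, the place to push: 50 mm along the bar, 44 mm across, 120 mm from the hinge axis. Released, it is about 94 mm above the bench; with the paddle level (half-way) 76 mm; on the bottom stop 58 mm; in the machine's axes it stays at about x -45 mm, y -140 mm from the tray centre (x a few mm more when tilted). Its axes are the paddle's: x along the bar towards the hinge, level at half-way.
- screwdriver_grip (a point): Screwdriver with round black handle, lying flat, 150 mm long: handle 75 mm long and 26 mm thick at the rear half (-x), steel shaft 6 mm thick in front (+x). This point: on the handle 30 mm behind the middle of its length, at mid height (13 mm up), near its centre of mass; grip 26 mm wide across y. Axes: x along the tool towards its tip, z up. Lies on the bench to the machine's left, tip roughly away from the robot.
- screwdriver_tip (a point): Front end of the screwdriver, 75 mm ahead of the middle of its length, 13 mm up.
- screwdriver_end (a point): Rear end of the screwdriver, 75 mm behind the middle of its length, 13 mm up.
- tweezers_grip (a point): Steel tweezers lying on their side (rigid here), 120 mm long, 12 mm high. This point: the middle, half-way up (6 mm); grip 17 mm wide across y there. Axes: x along the tool towards its tip, z up. Lies on the bench to the machine's left, tip roughly away from the robot.
- tweezers_tip (a point): Front end of the tweezers, 60 mm ahead of the middle of its length, 6 mm up.
- tweezers_end (a point): Rear end of the tweezers, 60 mm behind the middle of its length, 6 mm up.
- cutters_grip (a point): Small steel side cutters lying flat (rigid here), 130 mm long, 14 mm high; head towards +x 20 mm wide, two black handles spreading to about 46 mm at the rear (-x). This point: the pivot in the head, half-way up (7 mm), 22 mm ahead of the tool's middle; grip 20 mm wide across y. Axes: x along the tool towards its tip, z up. Lies on the bench to the machine's left, tip roughly away from the robot.
- cutters_tip (a point): Front end of the cutters, 65 mm ahead of the middle of its length, 7 mm up.
- cutters_end (a point): Rear end of the cutters, 65 mm behind the middle of its length, 7 mm up.
- flux_bottle: White bottle with black cap, 40 mm wide, 100 mm tall; bystander, to be left alone. Origin: centre of its underside.
- solder_spool: Grey metal spool, 56 mm wide, 44 mm tall; bystander, to be left alone. Origin: centre of its underside.
- paste_tin: Round metal tin, 50 mm wide, 22 mm tall; bystander, to be left alone. Origin: centre of its underside.
- flux_brush: Flat brush with wooden handle, 160 mm long, 42 mm wide, 20 mm high, lying along y; bystander, to be left alone. Origin: centre of its underside.
- spudger: Black plastic prying stick, 136 mm long, 6 mm high, lying along y; bystander, to be left alone. Origin: centre of its underside.
- circuit_board: Bare green circuit board, 55 by 110 mm, flat; bystander, to be left alone. Origin: centre of its underside.
Mind the look-alikes: they are no part of the job. Of the things like the part that bears tweezers_grip, leave any that is orange; of the rest the smaller one is meant.

How it is judged:
On the way, in this order (a step that is already met when the one before it is completed fails the run):
1. all three tools lie released inside the tray, the paddle still up (x of screwdriver_tip in the frame of tray between -0.1 and 0.1 m and y of screwdriver_tip in the frame of tray between -0.095 and 0.095 m and z of screwdriver_tip in the frame of tray between -0.005 and 0.04 m and x of screwdriver_end in the frame of tray between -0.1 and 0.1 m and y of screwdriver_end in the frame of tray between -0.095 and 0.095 m and z of screwdriver_end in the frame of tray between -0.005 and 0.04 m and contact force between the fingers and screwdriver below 0.1 N and linear speed of each of screwdriver, tweezers, cutters below 0.03 m/s and x of tweezers_tip in the frame of tray between -0.1 and 0.1 m and y of tweezers_tip in the frame of tray between -0.095 and 0.095 m and z of tweezers_tip in the frame of tray between -0.005 and 0.04 m and x of tweezers_end in the frame of tray between -0.1 and 0.1 m and y of tweezers_end in the frame of tray between -0.095 and 0.095 m and z of tweezers_end in the frame of tray between -0.005 and 0.04 m and contact force between the fingers and tweezers below 0.1 N and x of cutters_tip in the frame of tray between -0.1 and 0.1 m and y of cutters_tip in the frame of tray between -0.095 and 0.095 m and z of cutters_tip in the frame of tray between -0.005 and 0.04 m and x of cutters_end in the frame of tray between -0.1 and 0.1 m and y of cutters_end in the frame of tray between -0.095 and 0.095 m and z of cutters_end in the frame of tray between -0.005 and 0.04 m and contact force between the fingers and cutters below 0.1 N and value of joint paddle below 0.05 rad), for 0.2 s.
2. the robot holds the paddle about half-way down, the tools still in the tray (x of screwdriver_tip in the frame of tray between -0.1 and 0.1 m and y of screwdriver_tip in the frame of tray between -0.095 and 0.095 m and z of screwdriver_tip in the frame of tray between -0.005 and 0.04 m and x of screwdriver_end in the frame of tray between -0.1 and 0.1 m and y of screwdriver_end in the frame of tray between -0.095 and 0.095 m and z of screwdriver_end in the frame of tray between -0.005 and 0.04 m and contact force between the fingers and screwdriver below 0.1 N and linear speed of each of screwdriver, tweezers, cutters below 0.03 m/s and x of tweezers_tip in the frame of tray between -0.1 and 0.1 m and y of tweezers_tip in the frame of tray between -0.095 and 0.095 m and z of tweezers_tip in the frame of tray between -0.005 and 0.04 m and x of tweezers_end in the frame of tray between -0.1 and 0.1 m and y of tweezers_end in the frame of tray between -0.095 and 0.095 m and z of tweezers_end in the frame of tray between -0.005 and 0.04 m and contact force between the fingers and tweezers below 0.1 N and x of cutters_tip in the frame of tray between -0.1 and 0.1 m and y of cutters_tip in the frame of tray between -0.095 and 0.095 m and z of cutters_tip in the frame of tray between -0.005 and 0.04 m and x of cutters_end in the frame of tray between -0.1 and 0.1 m and y of cutters_end in the frame of tray between -0.095 and 0.095 m and z of cutters_end in the frame of tray between -0.005 and 0.04 m and contact force between the fingers and cutters below 0.1 N and value of joint paddle between 0.09 and 0.21 rad and contact force between any of the fingers, the arm and paddle above 2 N), for 0.5 s.
At the end, for the whole second after the job is handed in: Both ends of all three tools are inside the tray walls and under 40 mm above its floor, at rest, free of the fingers; the robot pushes the paddle with over 2 N and holds it still at 0.09 to 0.21 rad (level is 0.15; +-7 mm at the pad); no tool touches the paddle (all of step 2 and velocity of joint paddle between -0.05 and 0.05 rad/s and contact force between each of screwdriver, tweezers, cutters and paddle below 0.1 N); the arm keeps its last pose, push and grip.
It fails at once if the paddle is pushed down to its bottom stop (past 0.28 rad of 0.30) (value of joint paddle above 0.28 rad).
It fails at once if a tool falls freely at more than 0.9 m/s (dropped from over about 4 cm) ((linear speed of screwdriver above 0.9 m/s and contact force between the fingers and screwdriver below 0.05 N) or (linear speed of tweezers above 0.9 m/s and contact force between the fingers and tweezers below 0.05 N) or (linear speed of cutters above 0.9 m/s and contact force between the fingers and cutters below 0.05 N)).
It fails at once if a bystander is moved by more than 3 cm (distance of any of flux_bottle, solder_spool, paste_tin, flux_brush, spudger, circuit_board from where it was at the start of the episode above 0.03 m).
It also fails if it takes over 72 s, if anything falls off the work surface, if the arm or the gripper's body presses on something with over 40 N, if the wrist force passes 120 N, or if a joint passes its speed limit or range.

### The arm

A 6-joint arm with a two-finger parallel gripper is mounted at the origin on the work surface. World frame = base frame: x ahead of the robot, y to its left, z up, the work surface at z = 0. Lengths are in m, angles in rad, forces in N, time in s.
With the tool pointing down it reaches from about 0.325 to 0.775 m from the base axis. Payload 9.3 kg.
Tool frame: the origin (TCP) lies at the very end of the fingers, on their centre line; the grasp point (between the pads) lies 19 mm behind it; x points along the fingers, z is the direction in which the jaws open and shut, and the axes are right-handed (so a half turn about x gives the same grasp; the last joint's range is limited). The gripper opens to 85 mm and grips with 20 to 120 N. Pads are 22 mm wide; open, the fingers measure 114 mm over their backs; the gripper's body (76 mm by 85 mm) begins 54 mm behind the grasp point. The pads swing forward as they close: fully open they stand 13 mm farther back than shut.
Start: joints at [0.991, 0.259, 0.021, 1.334, 0, 1.418], TCP at [0.228, 0.501, 0.231] pointing down, gripper open.
Joint ranges: [-3.04, 3.04], [-0.91, 1.82], [-1.04, 1.36], [-1.92, 1.95], [-1.52, 1.45], [-3.14, 3.14]. Speed limits (rad/s): [2.22, 2.22, 2.79, 3.14, 3.14, 3.14].

### API

Orientations are given as a unit quaternion [x, y, z, w].
In Python, from plant import robot gives the robot as it stands.
- The arm moves only by the tool step_arm, never from a script. Its argument "series" is a list of rows, each a list of 4 numbers: the shift along the world's x, y, z in mm, then the turn about the world's z in rad. A call has 1 to 10 rows; each row is the pose to reach, as a shift and turn from the pose commanded when the call began; what a row does not reach only later rows make up. A row lasts 1/12 s, in which the tool goes at most 41.7 mm and 7.16 degrees, less where a joint would pass 70% of its speed; a pose out of reach is approached as far as the arm can. A call with a gripper value outside its range is refused whole. "claw" is the finger opening in mm, from 0 to 85.4, set as the call begins (left out, the last holds). The fingers move at their own pace and stop on an object; "grip_force" is the grip in N (left out, the last holds). Time passes only in rows, so rows that repeat a pose let the fingers close. It gives the time, the measured TCP pose, the force and the opening at its end, in the units of the state.
- robot.observe(): the state, without advancing time (a new reading comes with each control period).
- robot.capture(name): name is "scene" or "top" or "wrist"; returns a dict with "image" (420x560x3 uint8, red, green, blue), "vertical_fov" (degrees; the focal length in pixels is half the picture's height over the tangent of half this angle, whatever the lens; pixels are square), "cx", "cy" (the principal point, pixels), "k1" (the pictures are not rectified: a ray, as slopes to the right and down, at radius r is drawn at 1 + k1 r^2 times it, then the intrinsics apply), "eye" and "orientation" of the camera in the world. Camera axes: x right, y up, looking along -z (the intrinsics and any distortion apply to the point x, -y, -z); pixel columns grow to the right and rows downward; lengths in m; the calibration is good to about 2 mm. A picture is of the moment at which its call begins. There is no depth.
- robot.finish_job(): hands the job in, once; it reports no verdict.
Trained networks look in a picture, given as the dict that the camera call returned (one of the last four; its "shot" number tells which), for a name from the list of things; names that differ only in an ending like _2 or _b are one class to them, and where a whole thing is asked for, a point or a joint stands for the part that bears it (a point fixed in the world has none). Each returns a list of dicts, best first, with "p" (0 to 1); they miss things now and then, are a little off and sometimes report something else, mostly with a low value. They report only what shows in the picture. A call takes as long as a camera call. They do not tell look-alikes from the thing itself.
- robot.trace(picture, label): "region" (420x560 bool, what is visible of it) and "bbox" ([centre column, centre row, width, height] in pixels, round what is visible of it).
The state is a dict: "time_s": time; "joint_positions": joint angles; "qvel": joint speeds; "joint_efforts": joint torques, N m; "tcp_pos": TCP position; "tcp_rot": TCP orientation; "ft_force": force on the tool from outside, world axes, zero at the start; "wrist_torque": the same for the moment, N m; "opening": finger opening in m.
Only numpy, scipy, OpenCV 4.12 (cv2) and the standard library are available. Lean on these libraries where they do the work, as an engineer would, in place of code of your own. Each camera call takes 0.05 s, during which the arm holds its last target.

## Working session

There is one attempt and no reset: what is moved stays moved. The work goes in short steps, Python scripts to look and compute and a tool call to move; the robot and the scene stay as the last step left them, time stands still between calls to the robot, and variables do not carry over. Pictures are saved under pics/ and viewed, and the job is handed in when it is done.

Besides the shell and the picture viewer there is one more tool, called after "Request:" in YAML: its name, and indented under it one key for each argument. step_arm: Moves the arm, as the interface text tells. Its arguments: {"type":"object","properties":{"series":{"type":"array","items":{"type":"array","items":{"type":"number"}}},"claw":{"type":"number"},"grip_force":{"type":"number"}},"required":["series"]}

```bash
ls; mkdir -p pics
cat > h.py <<'E'
import numpy as np, cv2
from scipy.spatial.transform import Rotation as R
from plant import robot
def K(p):
    H=p["image"].shape[0]; f=H/2/np.tan(np.radians(p["vertical_fov"])/2)
    return f
def ray(p,u,v):
    f=K(p); xd=np.array([(u-p["cx"])/f,(v-p["cy"])/f]); x=xd.copy()
    for _ in range(30): x=xd/(1+p["k1"]*(x@x))
    d=R.from_quat(p["orientation"]).apply([x[0],-x[1],-1.]); return np.array(p["eye"]),d
def onz(p,u,v,z):
    e,d=ray(p,u,v); return e+d*(z-e[2])/d[2]
def proj(p,X):
    c=R.from_quat(p["orientation"]).inv().apply(np.array(X)-p["eye"]); x=np.array([c[0],-c[1]])/-c[2]
    x=x*(1+p["k1"]*(x@x)); f=K(p); return np.array([p["cx"],p["cy"]])+f*x
def tri(a,ua,b,ub):
    e1,d1=ray(a,*ua);e2,d2=ray(b,*ub); d1/=np.linalg.norm(d1);d2/=np.linalg.norm(d2)
    t=np.linalg.lstsq(np.c_[d1,-d2],e2-e1,rcond=None)[0]
    A=e1+t[0]*d1;B=e2+t[1]*d2; return (A+B)/2,np.linalg.norm(A-B)
def save(p,n,s=1,crop=None):
    im=p["image"][:,:,::-1]
    if crop: u0,v0,u1,v1=crop; im=im[v0:v1,u0:u1]
    cv2.imwrite("pics/"+n,cv2.resize(im,None,fx=s,fy=s,interpolation=cv2.INTER_CUBIC))
def strip(p): return {k:v for k,v in p.items() if k!="image"}
E
python3 - <<'E'
from h import *
for n in ["scene","top","wrist"]:
    p=robot.capture(n); save(p,n+"0.png",1.4); print(n,strip(p))
print(robot.observe())
E
```

```text
pics
scene {'vertical_fov': 45.55232658790056, 'cx': 274.1303702318477, 'cy': 205.73009329208978, 'k1': -0.1475693740447157, 'eye': array([0.79002774, 0.77972356, 1.10122662]), 'orientation': array([0.07564921, 0.29056458, 0.91843457, 0.257541  ]), 'shot': 1}
top {'vertical_fov': 56.19129179982283, 'cx': 278.7004239739864, 'cy': 204.47497193233903, 'k1': -0.07953204138630414, 'eye': array([0.30437119, 0.13096063, 1.11658423]), 'orientation': array([-0.05679977,  0.04750261,  0.70965756, -0.70064502]), 'shot': 2}
wrist {'vertical_fov': 65.64306281797094, 'cx': 278.33324899331063, 'cy': 209.6083182422342, 'k1': -0.021291102622486575, 'eye': array([0.15214117, 0.53413154, 0.37362247]), 'orientation': array([-0.13573891, -0.08649216,  0.53383102,  0.83013161]), 'shot': 3}
{'time_s': 0.15, 'joint_positions': array([ 9.91395410e-01,  2.59016823e-01,  2.09589236e-02,  1.33370118e+00,
       -1.84921017e-05,  1.41819576e+00]), 'qvel': array([ 0.00023528, -0.00178153,  0.00204075, -0.0006835 ,  0.00148883,
        0.00080232]), 'joint_efforts': array([ 1.10418521e-03, -5.55975258e+01,  3.44659638e+01,  1.14185829e-02,
       -2.36578480e-04, -2.60644566e-05]), 'tcp_pos': array([0.22757181, 0.50048068, 0.23083906]), 'tcp_rot': array([-0.38291069,  0.59485847,  0.38262153,  0.59424202]), 'ft_force': array([ 0.06611509,  0.95997444, -0.33095043]), 'wrist_torque': array([0.00824537, 0.02557456, 0.01210684]), 'opening': 0.08517870849461459}
```

View pics/scene0.png

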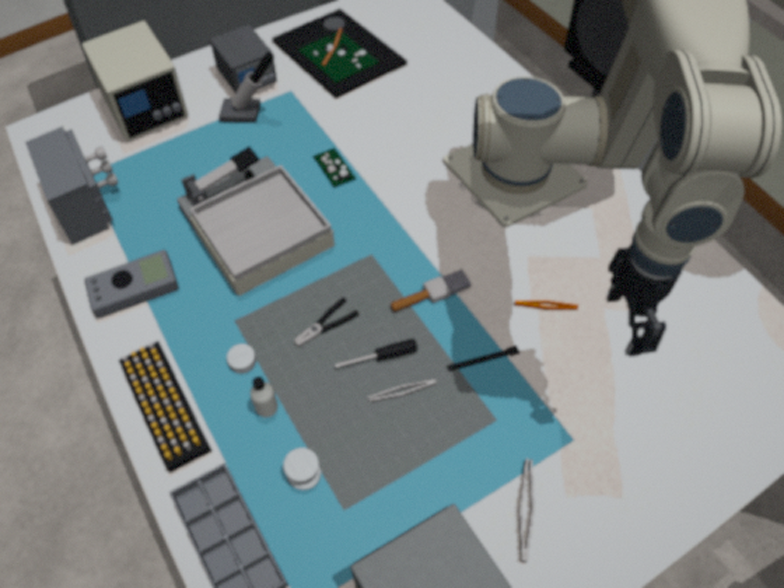

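View pics/top0.png

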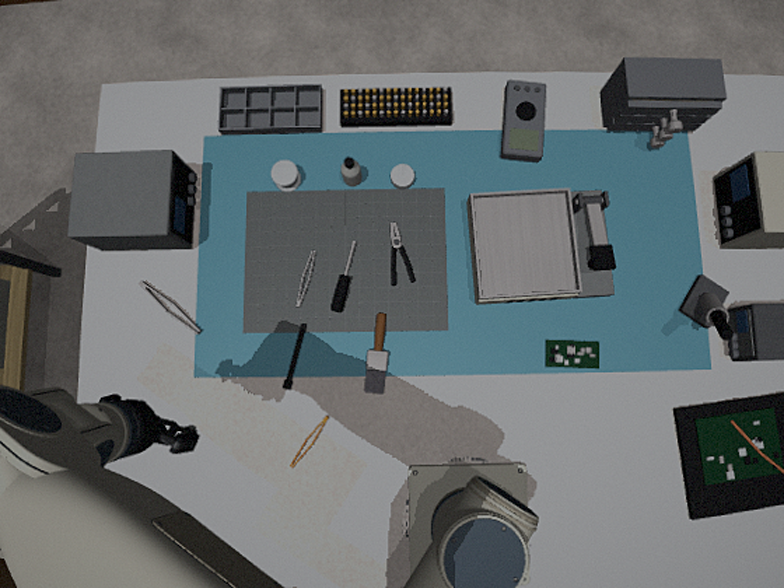

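View pics/wrist0.png

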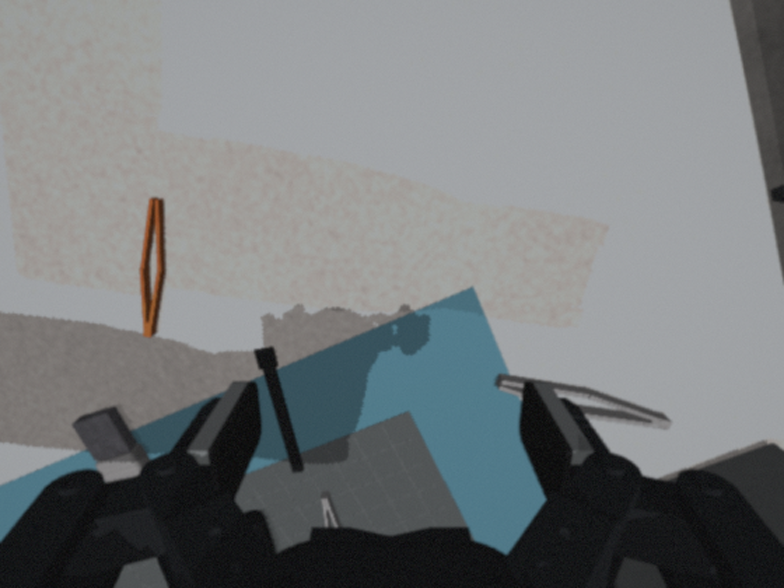

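The top view (784-px picture) shows three tweezers: an orange pair at (310,442), a silver pair on the grey mat at (307,278) and a longer silver pair at (171,306). The screwdriver is at (345,277), the cutters at (400,250) and the tray at (525,245), with the paddle pad at (600,257). Next I'll measure all of these with the networks.

Run:
```python
from h import *
s=robot.capture("scene"); t=robot.capture("top")
import pickle
out={}
for l in ["tweezers_grip","screwdriver_grip","cutters_grip","paddle_pad","paddle","flux_bottle","solder_spool","paste_tin","flux_brush","spudger","circuit_board","tray"]:
    for nm,p in (("scene",s),("top",t)):
        try: r=robot.trace(p,l)
        except Exception as e: print(l,nm,e); continue
        out[l,nm]=r
        for d in r:
            ys,xs=np.nonzero(d["region"]); c=(xs.mean(),ys.mean())
            z={"screwdriver_grip":.013,"cutters_grip":.007,"tweezers_grip":.006}.get(l,.02)
            pts=np.c_[xs,ys].astype(float)
            W=np.array([onz(p,u,v,z)[:2] for u,v in pts])
            rect=cv2.minAreaRect((W*1000).astype(np.float32))
            print(l,nm,round(d["p"],2),np.round(d["bbox"]),"px",np.round(c),"mean",np.round(W.mean(0)*1000),"rect",[np.round(q) for q in rect])
pickle.dump((s,t,out),open("m0.pkl","wb"))
```

```text
tweezers_grip scene 0.71 [375. 365.  16.  71.] px [375. 371.] mean [444. 615.] rect [array([433., 603.]), array([168.,  24.]), np.float64(48.0)]
tweezers_grip scene 0.64 [390. 219.  46.   8.] px [390. 217.] mean [163. 311.] rect [array([164., 311.]), array([ 22., 121.]), np.float64(58.0)]
tweezers_grip scene 0.52 [289. 278.  49.  15.] px [288. 278.] mean [487. 320.] rect [array([488., 320.]), array([ 20., 121.]), np.float64(74.0)]
tweezers_grip top 0.68 [218. 198.  10.  41.] px [218. 201.] mean [483. 320.] rect [array([485., 320.]), array([ 20., 114.]), np.float64(72.0)]
tweezers_grip top 0.42 [222. 316.  26.  39.] px [221. 314.] mean [164. 307.] rect [array([162., 306.]), array([ 12., 118.]), np.float64(55.0)]
tweezers_grip top 0.2 [286. 182.  12.  40.] px [283. 181.] mean [538. 130.] rect [array([537., 121.]), array([ 43., 126.]), np.float64(89.0)]
screwdriver_grip scene 0.73 [276. 250.  44.  17.] px [280. 250.] mean [464. 247.] rect [array([479., 244.]), array([ 30., 122.]), np.float64(79.0)]
screwdriver_grip top 0.61 [245. 195.  15.  49.] px [244. 204.] mean [470. 244.] rect [arr
[... 3582 characters left out ...]
board scene 0.83 [239. 121.  27.  23.] px [239. 119.] mean [ 336. -201.] rect [array([ 336., -203.]), array([111.,  55.]), np.float64(86.0)]
circuit_board top 0.68 [407. 251.  40.  24.] px [408. 252.] mean [ 328. -215.] rect [array([ 328., -214.]), array([108.,  53.]), np.float64(89.0)]
tray scene 0.75 [182. 157. 113. 105.] px [181. 156.] mean [ 547. -163.] rect [array([ 545., -183.]), array([238., 353.]), np.float64(3.0)]
tray top 0.89 [388. 178. 109.  83.] px [385. 175.] mean [ 549. -162.] rect [array([ 552., -166.]), array([236., 297.]), np.float64(2.0)]
tray top 0.33 [429. 167.  28.  55.] px [427. 168.] mean [ 569. -285.] rect [array([ 576., -285.]), array([163.,  52.]), np.float64(7.0)]
```

Run:
```python
from h import *
import pickle
s,t,o=pickle.load(open("m0.pkl","rb"))
save(t,"tcrop1.png",4,(330,125,450,220)); save(t,"tcrop2.png",4,(90,145,310,290)); save(s,"scrop1.png",4,(110,90,250,220)); save(s,"scrop2.png",4,(200,200,330,300))
```

```text
(no output)
```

View pics/tcrop1.png

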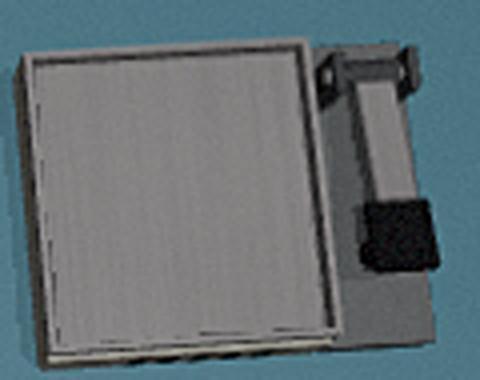

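View pics/tcrop2.png

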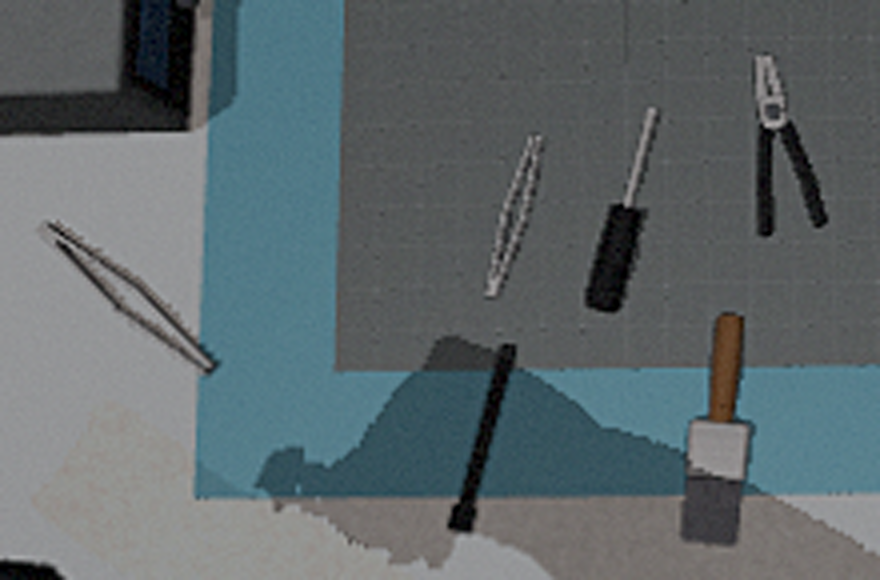

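View pics/scrop1.png

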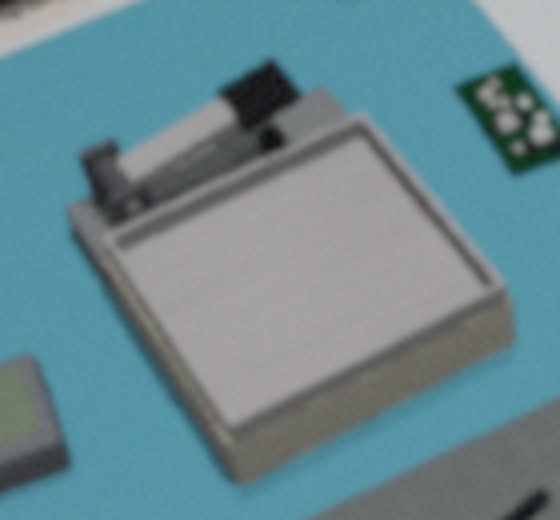

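View pics/scrop2.png

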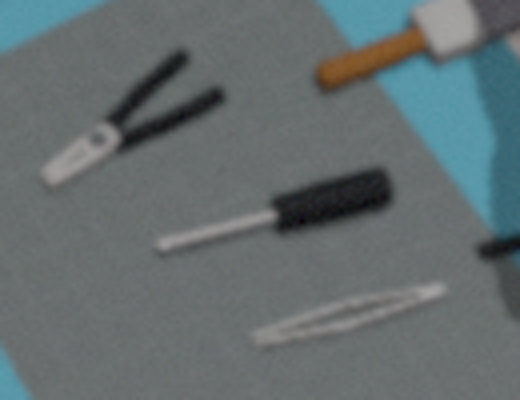

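Run:
```python
from h import *
import pickle
s,t,o=pickle.load(open("m0.pkl","rb"))
T=lambda u,v:(90+u/4-.4,145+v/4-.4); S=lambda u,v:(200+u/4-.4,200+v/4-.4)
T1=lambda u,v:(330+u/4-.4,125+v/4-.4); S1=lambda u,v:(110+u/4-.4,90+v/4-.4)
d={"tw_tip":(T(538,137),S(257,340)),"tw_end":(T(491,295),S(443,290)),"sd_tip":(T(654,110),S(160,246)),"sd_end":(T(603,308),S(388,187)),
"cu_tip":(T(763,57),S(47,181)),"cu_piv":(T(771,110),S(98,138)),"cu_hR":(T(822,225),S(183,56)),"cu_hL":(T(766,233),S(220,96)),
"FL":(T1(23,52),S1(235,432)),"FR":(T1(308,38),S1(108,240)),"NR":(T1(340,340),S1(362,122)),"NL":(T1(48,360),S1(505,290)),
"padNR":(T1(438,272),S1(302,97)),"padFR":(T1(430,198),S1(223,85)) ,"padNL":(T1(363,268),S1(302,97)),}
P={}
for k,(a,b) in d.items():
    X,e=tri(t,a,s,b); P[k]=X; print(k,np.round(X*1000,1),round(e*1000,1))
q=[P[k] for k in("FL","FR","NR","NL")]
for i in range(4): 
    v=q[(i+1)%4]-q[i]; print(np.linalg.norm(v),np.degrees(np.arctan2(v[1],v[0])))
c=np.mean(q,0); print("centre",c)
for n,p in(("top",t),("scene",s)):
    r=o["paddle_pad",n][0]["region"]; im=p["image"].astype(int).sum(2); m=r&(im<130); ys,xs=np.nonzero(m); print(n,m.sum(),xs.mean(),ys.mean(),onz(p,xs.mean(),ys.mean(),.09))
```

```text
tw_tip [546.2 302.8   3.9] 2.5
tw_end [431.8 334.7   6.2] 1.0
sd_tip [564.9 217.8   6.9] 0.7
sd_end [421.3 254.8   5.4] 1.8
cu_tip [603.5 138.5   5.6] 0.7
cu_piv [562.2 132.9  14.9] 0.3
cu_hR [4.806e+02 9.730e+01 4.000e-01] 0.6
cu_hL [4.754e+02 1.376e+02 3.000e-01] 0.6
FL [645.7 -14.8  61.8] 4.3
FR [ 654.4 -216.    61.3] 3.7
NR [ 445.3 -230.7   49.9] 3.8
NL [434.1 -28.   56.1] 5.0
padNR [ 480.6 -293.1   48.6] 24.8
padFR [ 531.3 -280.7   93.5] 4.3
padNL [ 486.4 -233.2   95.6] 2.0
0.20133509316390522 -87.51165226186556
0.2100153242879376 -175.97360392871826
0.20314029097823066 93.15483867002015
0.21210515475837224 3.550798539363068
centre [ 0.54486881 -0.12236423  0.05724295]
top 309 429.2330097087379 180.96116504854368 [ 0.51528073 -0.2606878   0.09      ]
scene 147 174.63945578231292 113.65986394557824 [ 0.51076502 -0.25688901  0.09      ]
```

```bash
cat >> h.py <<'E'
def jaw():
    o=robot.observe(); M=R.from_quat(o["tcp_rot"]).as_matrix(); return o["tcp_pos"],np.degrees(np.arctan2(M[1,2],M[0,2])),M
E
python3 - <<'E'
from h import *
p,a,M=jaw(); print(p,a,M.round(3))
w=robot.capture("wrist")
e=np.array(w["eye"])-p; print("cam in tool",M.T@e, "view dir in tool",M.T@R.from_quat(w["orientation"]).apply([0,0,-1]))
for u,v in((280,210),(280,300),(280,0),(0,210),(560,210)): print(u,v,onz(w,u,v,0).round(3))
print(proj(w,p))
E
```

```text
[0.22768175 0.50065996 0.23127259] 65.54580693985197 [[-0.    -0.91   0.414]
 [-0.     0.414  0.91 ]
 [-1.     0.    -0.   ]]
cam in tool [-0.1428857   0.0826101  -0.00072949] view dir in tool [ 9.48128304e-01 -3.17887500e-01 -5.06993493e-04]
280 210 [0.268 0.484 0.   ]
280 300 [0.383 0.431 0.   ]
280 0 [0.065 0.576 0.   ]
0 210 [0.124 0.17  0.   ]
560 210 [0.411 0.798 0.   ]
[280.04021769 275.78587318]
```

Request:
step_arm:
  series:
    - [20,-35,10,0.05]
    - [43,-68,20,0.1]
    - [65,-100,30,0.17]
    - [87,-130,40,0.17]
    - [108,-160,50,0.17]
    - [130,-190,50,0.17]
    - [150,-220,50,0.17]
    - [170,-250,50,0.17]
    - [180,-265,50,0.17]
    - [180,-265,50,0.17]

```text
time_s: 2.33
tcp_pos: [0.4095, 0.233, 0.2812]
tcp_rot: [-0.431, 0.561, 0.431, 0.561]
ft_force: [-0.6, 0.9, -1.1]
opening: 0.0855
```

Run:
```python
from h import *
import pickle
p,a,M=jaw(); print(p,a,robot.observe()["time_s"])
w=robot.capture("wrist"); save(w,"w1.png",1.4); 
o={l:robot.trace(w,l) for l in ["tweezers_grip","screwdriver_grip","cutters_grip"]}
pickle.dump((w,o),open("w1.pkl","wb"))
for l in o:
  for d in o[l]: print(l,d["p"],d["bbox"])
```

```text
[0.40952898 0.23298617 0.28118208] 75.06526509576015 2.3333
tweezers_grip 0.59 [357.9, 204.6, 18.9, 85.9]
tweezers_grip 0.26 [70.3, 305.9, 135.7, 155.3]
screwdriver_grip 0.89 [298.0, 221.1, 17.7, 106.4]
cutters_grip 0.62 [226.8, 269.0, 61.2, 84.4]
cutters_grip 0.42 [357.3, 205.3, 15.0, 86.6]
```

View pics/w1.png

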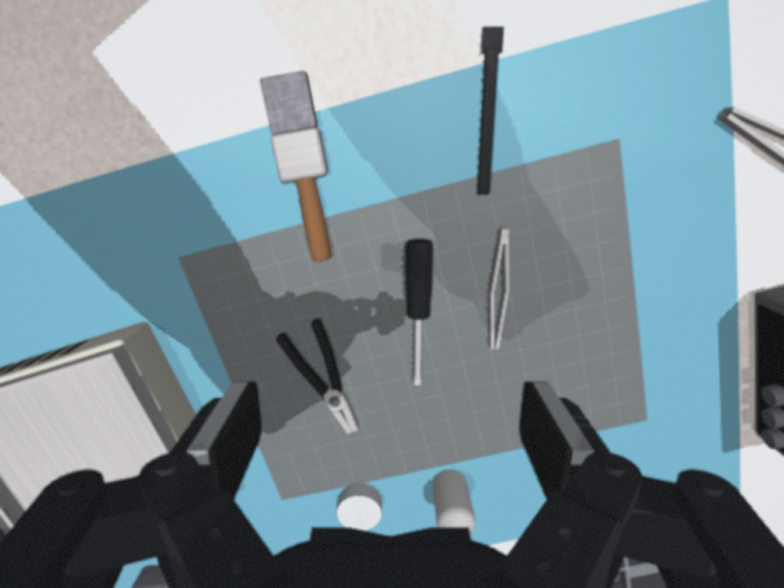

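Wrist view: the small silver tweezers lie on the mat at (500,290), the screwdriver at (418,310) and the cutters at (330,380). The larger silver pair is at the right edge (755,135).

Run:
```python
from h import *
import pickle
s,t,o=pickle.load(open("m0.pkl","rb")); w,_=pickle.load(open("w1.pkl","rb"))
T=lambda u,v:(90+u/4-.4,145+v/4-.4); S=lambda u,v:(200+u/4-.4,200+v/4-.4); W=lambda u,v:(u/1.4,v/1.4)
d={"tw_tip":(T(538,137),W(494,347),6),"tw_end":(T(491,295),W(504,231),6),"sd_tip":(T(654,110),W(417,384),13),"sd_end":(T(603,308),W(419,241),13),
"cu_tip":(T(763,57),W(353,432),7),"cu_piv":(T(771,110),W(335,400),14),"cu_hR":(T(822,225),W(281,338),7),"cu_hL":(T(766,233),W(317,322),7)}
for k,(a,b,z) in d.items():
    X,e=tri(t,a,w,b); print(k,(X*1000).round(1),round(e*1000,1),"top",(onz(t,*a,z/1000)*1000).round(1)[:2],"wr",(onz(w,*b,z/1000)*1000).round(1)[:2])
```

```text
tw_tip [547.  302.9   6. ] 2.3 top [546.8 301.7] wr [547.2 304.1]
tw_end [431.2 333.2  15. ] 0.8 top [432.2 334.4] wr [433.4 335.3]
sd_tip [564.9 218.3  10.3] 2.3 top [563.8 217.1] wr [564.  219.5]
sd_end [423.8 256.2  -4.6] 2.2 top [421.2 253.4] wr [420.7 256.9]
cu_tip [602.7 139.   11.7] 1.9 top [603.4 138.3] wr [606.5 138.4]
cu_piv [562.9 132.5   9.2] 1.3 top [562.2 133. ] wr [559.7 133.4]
cu_hR [481.2  98.5   4.6] 3.5 top [479.3  97.7] wr [481.9 100.2]
cu_hL [475.8 138.3   1.6] 2.1 top [474.1 137.7] wr [474.8 140.4]
```

Request:
step_arm:
  series:
    - [14,3,-35,0.008]
    - [28,6,-75,0.008]
    - [42,9,-115,0.008]
    - [54,12,-155,0.008]
    - [54,12,-190,0.008]
    - [54,12,-220,0.008]
    - [54,12,-240,0.008]
    - [54,12,-240,0.008]
  claw: 60
  grip_force: 50

```text
time_s: 3.2
tcp_pos: [0.4586, 0.248, 0.0374]
tcp_rot: [-0.434, 0.56, 0.435, 0.555]
ft_force: [-0.6, -0.1, -0.7]
opening: 0.0601
```

Run:
```python
from h import *
p,a,M=jaw(); print(p,a)
w=robot.capture("wrist"); save(w,"w2.png",1.4)
```

```text
[0.45863159 0.24796461 0.03737571] 75.85512891926221
```

View pics/w2.png

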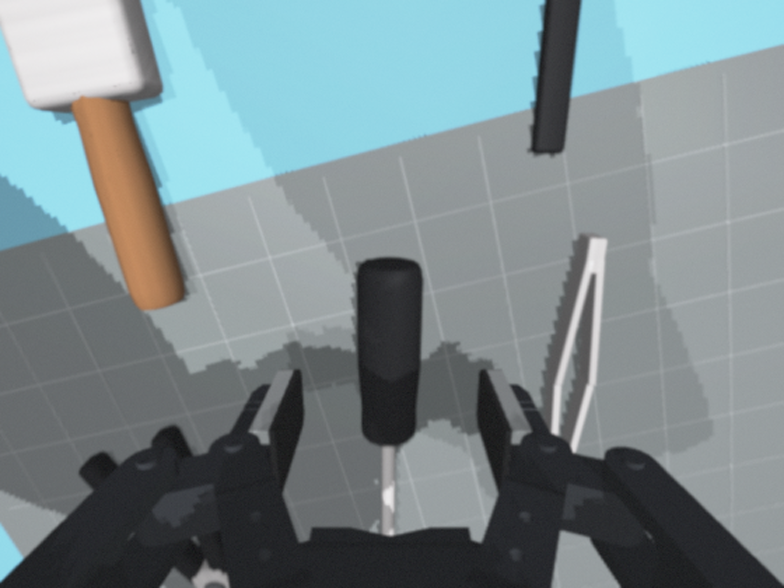

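Request:
step_arm:
  series:
    - [2,-1,-12,0]
    - [2,-1,-24,0]
    - [2,-1,-32,0]
    - [2,-1,-32,0]
    - [2,-1,-32,0]

```text
time_s: 3.67
tcp_pos: [0.4639, 0.2471, 0.0102]
tcp_rot: [-0.434, 0.558, 0.434, 0.558]
ft_force: [0.5, 0.8, 0.5]
opening: 0.0602
```

Request:
step_arm:
  series:
    - [0,-1,-4,0]
    - [0,-1,-5,0]
    - [0,-1,-5,0]

```text
time_s: 3.92
tcp_pos: [0.4637, 0.2457, 0.0045]
tcp_rot: [-0.434, 0.558, 0.434, 0.558]
ft_force: [0.6, 0.3, 0.0]
opening: 0.0601
```

Request:
step_arm:
  series:
    - [0,0,0,0]
    - [0,0,0,0]
    - [0,0,0,0]
    - [0,0,0,0]
    - [0,0,0,0]
    - [0,0,0,0]
    - [0,0,0,0]
    - [0,0,0,0]
  claw: 0

```text
time_s: 4.58
tcp_pos: [0.4638, 0.2457, 0.0046]
tcp_rot: [-0.434, 0.558, 0.434, 0.558]
ft_force: [-0.7, -0.0, 6.4]
opening: 0.0227
```

Run:
```python
from h import *
w=robot.capture("wrist"); save(w,"w3.png",1.4)
s=robot.capture("scene"); save(s,"s3.png",4,(230,200,360,300))
```

```text
(no output)
```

View pics/w3.png

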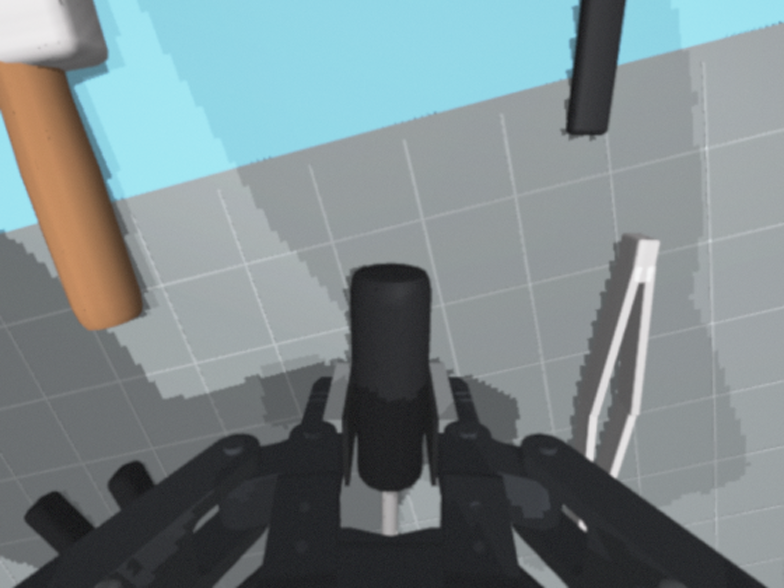

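View pics/s3.png

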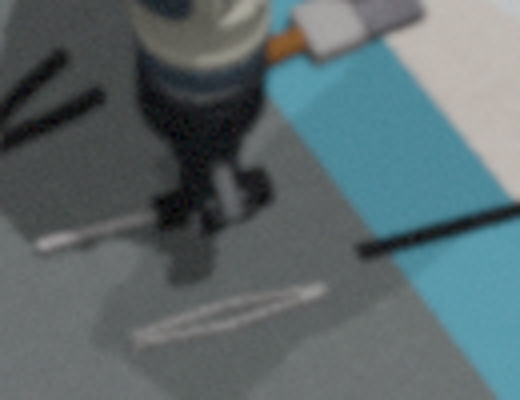

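Request:
step_arm:
  series:
    - [0,0,4,0]
    - [0,0,10,0]
    - [0,0,20,0]
    - [0,0,20,0]

```text
time_s: 5.02
tcp_pos: [0.4646, 0.246, 0.0262]
tcp_rot: [-0.434, 0.557, 0.434, 0.559]
ft_force: [1.1, -0.8, -1.1]
opening: 0.0232
```

Run:
```python
from h import *
w=robot.capture("wrist"); save(w,"w4.png",1.4)
```

```text
(no output)
```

View pics/w4.png

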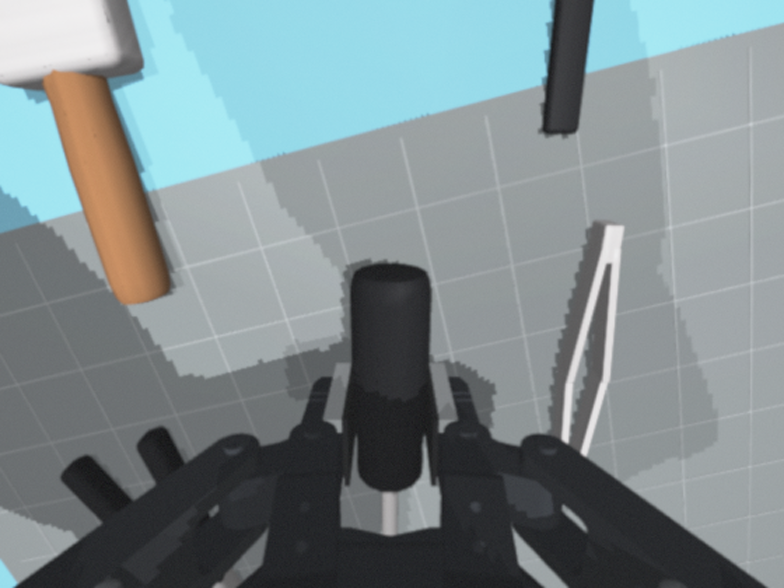

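Request:
step_arm:
  series:
    - [0,0,35,0]
    - [0,0,75,0]
    - [0,-25,105,0]
    - [0,-60,130,0.03]
    - [0,-98,145,0.08]
    - [0,-137,160,0.15]
    - [0,-177,175,0.2]
    - [0,-215,190,0.25]
    - [0,-254,205,0.3]
    - [0,-294,215,0.33]

```text
time_s: 5.9
tcp_pos: [0.4634, -0.0495, 0.2407]
tcp_rot: [0.521, -0.478, -0.52, -0.479]
ft_force: [1.4, 0.1, -1.1]
opening: 0.0231
```

Request:
step_arm:
  series:
    - [3,-30,8,0]
    - [5,-50,10,0]
    - [5,-50,10,0]
    - [5,-50,10,0]

```text
time_s: 6.23
tcp_pos: [0.4686, -0.0988, 0.249]
tcp_rot: [-0.519, 0.48, 0.519, 0.48]
ft_force: [0.4, -0.2, -1.5]
opening: 0.0233
```

Run:
```python
from h import *
import pickle
p,a,M=jaw(); print(p,a,robot.observe()["opening"])
w=robot.capture("wrist"); save(w,"w5.png",1.4); pickle.dump(w,open("w5.pkl","wb"))
```

```text
[ 0.46855243 -0.09883756  0.24897088] 94.50594514882631 0.023310884186385154
```

View pics/w5.png

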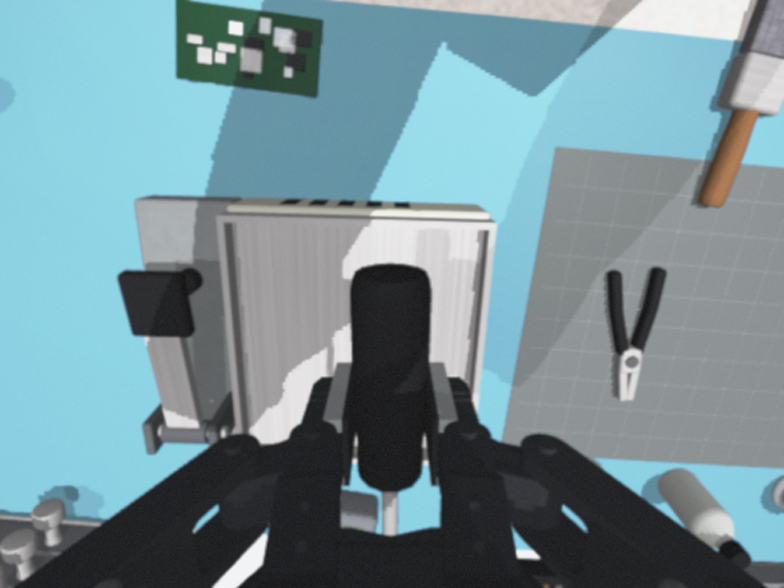

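Run:
```python
from h import *
import pickle
from scipy.optimize import least_squares
s,t,o=pickle.load(open("m0.pkl","rb")); w=pickle.load(open("w5.pkl","rb"))
T1=lambda u,v:(330+u/4-.4,125+v/4-.4); S1=lambda u,v:(110+u/4-.4,90+v/4-.4); W=lambda u,v:(u/1.4,v/1.4)
C={"FL":(105,100),"FR":(105,-100),"NR":(-105,-100),"NL":(-105,100)}
obs=[(t,"FL",T1(23,52)),(t,"FR",T1(308,38)),(t,"NR",T1(340,340)),(t,"NL",T1(48,360)),
(s,"FL",S1(235,432)),(s,"FR",S1(108,240)),(s,"NR",S1(362,122)),(s,"NL",S1(505,290)),(w,"NL",W(495,222)),(w,"NR",W(218,217))]
for p,k,uv in obs: print(k,p["shot"],(onz(p,*uv,.068)*1000).round(1))
def f(x,full=False):
    c,sn=np.cos(x[2]),np.sin(x[2]); r=[]
    for p,k,uv in obs:
        a,b=np.array(C[k])/1000
        X=[x[0]+c*a-sn*b,x[1]+sn*a+c*b,x[3]]
        d=(onz(p,*uv,x[3])[:2]-X[:2])*1000
        r+=list(d)
    return np.array(r)
sol=least_squares(f,[.545,-.122,.06,.068],loss="soft_l1"); print(sol.x,np.degrees(sol.x[2]),f(sol.x).reshape(-1,2).round(1))
for nm,p,a in (("w",w,W(158,304)),("t",t,T1(399,234))):
    print(nm,onz(p,*a,.094))
print(tri(t,T1(438,270),w,W(118,272)),tri(t,T1(399,234),w,W(158,304)))
x=sol.x;c,sn=np.cos(x[2]),np.sin(x[2])
for a,b in((-.043,-.140),(-.025,.050)): print(x[0]+c*a-sn*b,x[1]+sn*a+c*b)
```

```text
FL 5 [645.5 -15.3  68. ]
FR 5 [ 653.8 -215.    68. ]
NR 5 [ 441.3 -223.3   68. ]
NL 5 [430.6 -24.7  68. ]
FL 4 [645.   -8.3  68. ]
FR 4 [ 654.1 -207.8   68. ]
NR 4 [ 452.5 -214.9   68. ]
NL 4 [440.  -20.5  68. ]
NL 12 [434.8 -26.4  68. ]
NR 12 [ 446.4 -223.4   68. ]
[ 0.54602573 -0.12094273  0.04819042  0.05959071] 2.7611078282677424 [[ 2.2 -0.5]
 [ 0.9 -2. ]
 [-3.5 -0.3]
 [-4.7  0.2]
 [-2.2  1.3]
 [-2.7 -0. ]
 [ 3.8  2.9]
 [ 0.8 -0.9]
 [-0.3  1.8]
 [ 2.  -0.6]]
w [ 0.50573519 -0.25853824  0.094     ]
t [ 0.50863631 -0.25906064  0.094     ]
(array([ 0.48357129, -0.28277835,  0.09640502]), np.float64(0.0001433044907844692)) (array([ 0.51070294, -0.26403791,  0.08227085]), np.float64(0.001121130781934331))
0.5098197026399123 -0.2628515832305895
0.5186461690516582 -0.07220506873141924
```

Request:
step_arm:
  series:
    - [20,12,0,-0.028]
    - [45,25,0,-0.028]
    - [45,25,-30,-0.028]
    - [45,25,-65,-0.028]
    - [45,25,-100,-0.028]
    - [45,25,-130,-0.028]
    - [45,25,-150,-0.028]
    - [45,25,-159,-0.028]
    - [45,25,-159,-0.028]
    - [45,25,-159,-0.028]

```text
time_s: 7.12
tcp_pos: [0.5139, -0.0722, 0.0907]
tcp_rot: [0.513, -0.486, -0.513, -0.486]
ft_force: [-0.2, -0.1, -0.5]
opening: 0.0228
```

Run:
```python
from h import *
p,a,M=jaw(); print(p,a)
w=robot.capture("wrist"); save(w,"w6.png",1.4); t=robot.capture("top"); save(t,"t6.png",4,(320,115,460,225))
```

```text
[ 0.51391084 -0.07217447  0.09074549] 93.10912891364201
```

View pics/w6.png

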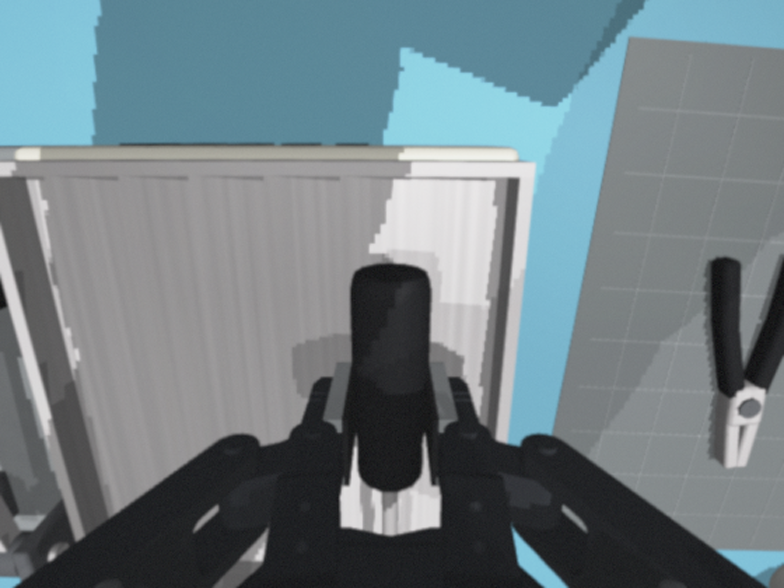

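View pics/t6.png

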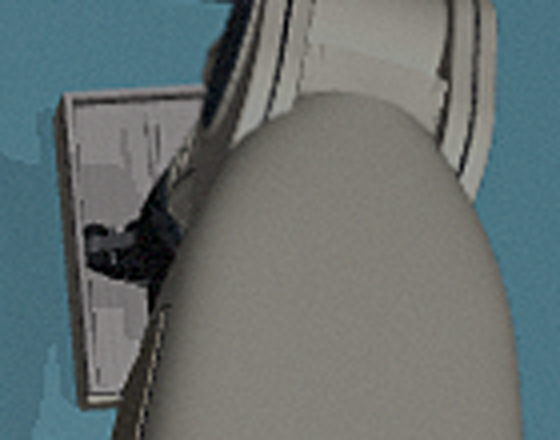

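Request:
step_arm:
  series:
    - [0,-3,-8,0]
    - [0,-3,-18,0]
    - [0,-3,-26,0]
    - [0,-3,-30,0]
    - [0,-3,-30,0]
    - [0,-3,-30,0]

```text
time_s: 7.72
tcp_pos: [0.5135, -0.0758, 0.0598]
tcp_rot: [-0.513, 0.487, 0.513, 0.486]
ft_force: [-0.5, 0.1, -0.5]
opening: 0.023
```

Request:
step_arm:
  series:
    - [0,0,-1.5,0]
    - [0,0,-3,0]
    - [0,0,-4,0]
    - [0,0,-4,0]

```text
time_s: 8.05
tcp_pos: [0.5136, -0.0758, 0.0561]
tcp_rot: [-0.513, 0.487, 0.513, 0.487]
ft_force: [-0.2, 0.8, -1.7]
opening: 0.0229
```

Request:
step_arm:
  series:
    - [0,0,-1,0]
    - [0,0,-2,0]
    - [0,0,-2,0]
    - [0,0,-2,0]

```text
time_s: 8.38
tcp_pos: [0.5138, -0.0759, 0.0546]
tcp_rot: [0.513, -0.486, -0.513, -0.487]
ft_force: [-1.2, 1.0, 5.0]
opening: 0.023
```

Contact (5 N upward). I'll open slightly and retreat.

Request:
step_arm:
  series:
    - [0,0,0,0]
    - [0,0,0,0]
    - [0,0,0,0]
    - [0,0,0,0]
  claw: 38

```text
time_s: 8.72
tcp_pos: [0.5137, -0.0758, 0.054]
tcp_rot: [-0.513, 0.487, 0.513, 0.487]
ft_force: [-0.5, 0.5, 0.1]
opening: 0.0377
```

Request:
step_arm:
  series:
    - [0,0,10,0]
    - [0,0,30,0]
    - [0,0,60,0]
    - [0,0,100,0]
    - [0,0,140,0]
    - [-20,10,180,0]
    - [-40,30,190,0]
    - [-40,60,190,0]
    - [-40,60,190,0]
    - [-40,60,190,0]

```text
time_s: 9.55
tcp_pos: [0.4735, -0.0149, 0.2454]
tcp_rot: [0.514, -0.486, -0.513, -0.486]
ft_force: [-0.7, -0.1, 0.6]
opening: 0.0381
```

Run:
```python
from h import *
import pickle
p,a,M=jaw(); print(p,a,robot.observe()["opening"])
w=robot.capture("wrist"); save(w,"w7.png",1.4); pickle.dump(w,open("w7.pkl","wb"))
```

```text
[ 0.47345424 -0.01487239  0.24538883] 93.17121602585598 0.03808857273602469
```

View pics/w7.png

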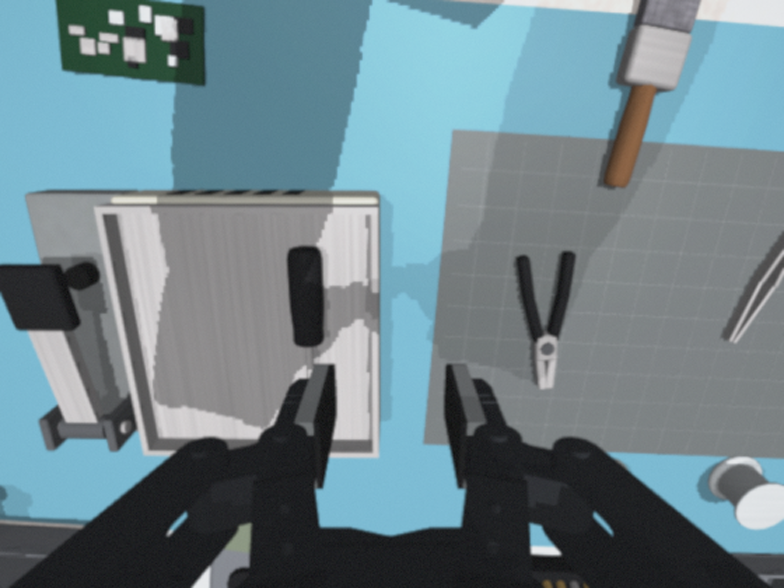

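Request:
step_arm:
  series:
    - [2,38,0,-0.05]
    - [4,78,0,-0.1]
    - [6,118,-5,-0.15]
    - [8,158,-10,-0.2]
    - [10,197,-15,-0.25]
    - [12,236,-25,-0.3]
    - [14,274,-40,-0.326]
    - [16,308,-60,-0.326]
    - [16,334,-85,-0.326]
    - [16,334,-120,-0.326]
  claw: 50

```text
time_s: 10.43
tcp_pos: [0.491, 0.3221, 0.1239]
tcp_rot: [-0.428, 0.562, 0.428, 0.564]
ft_force: [0.4, -0.2, -0.7]
opening: 0.0501
```

Request:
step_arm:
  series:
    - [0,0,-35,0]
    - [0,0,-65,0]
    - [0,0,-80,0]
    - [0,0,-80,0]
    - [0,0,-80,0]

```text
time_s: 10.85
tcp_pos: [0.4899, 0.3174, 0.0434]
tcp_rot: [-0.427, 0.564, 0.427, 0.563]
ft_force: [-0.3, 0.5, 0.8]
opening: 0.0498
```

Run:
```python
from h import *
import pickle
p,a,M=jaw(); print(p,a,robot.observe()["opening"])
w=robot.capture("wrist"); save(w,"w8.png",1.4); pickle.dump(w,open("w8.pkl","wb"))
w=pickle.load(open("w7.pkl","rb"))
for k,u,v in(("NL",378,205),("NR",97,208),("FR",148,457),("FL",378,457)): print(k,onz(w,u/1.4,v/1.4,.068).round(4))
```

```text
[0.48990077 0.31742692 0.04344825] 74.32210827748722 0.04979353021244253
NL [ 0.4338 -0.0256  0.068 ]
NR [ 0.4461 -0.223   0.068 ]
FR [ 0.6562 -0.2116  0.068 ]
FL [ 0.6446 -0.0159  0.068 ]
```

View pics/w8.png

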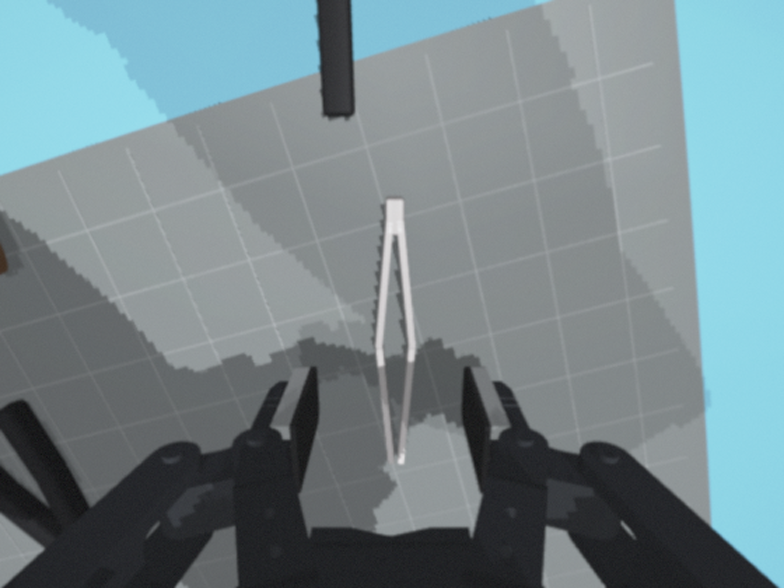

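Request:
step_arm:
  series:
    - [0,1,-15,0]
    - [0,1,-28,0]
    - [0,1,-36,0]
    - [0,1,-40,0]
    - [0,1,-40,0]
    - [0,1,-40,0]
  claw: 40

```text
time_s: 11.4
tcp_pos: [0.4902, 0.3193, 0.005]
tcp_rot: [-0.427, 0.563, 0.427, 0.564]
ft_force: [-0.8, 0.0, -0.3]
opening: 0.0401
```

Request:
step_arm:
  series:
    - [0,0,0,0]
    - [0,0,0,0]
    - [0,0,0,0]
    - [0,0,0,0]
    - [0,0,0,0]
    - [0,0,0,0]
  claw: 0
  grip_force: 40

```text
time_s: 11.9
tcp_pos: [0.4902, 0.3193, 0.005]
tcp_rot: [-0.428, 0.563, 0.427, 0.564]
ft_force: [-1.0, -0.8, 5.9]
opening: 0.0146
```

Request:
step_arm:
  series:
    - [0,0,4,0]
    - [0,0,10,0]
    - [0,0,20,0]
    - [0,0,30,0]
    - [0,0,30,0]

```text
time_s: 12.32
tcp_pos: [0.4908, 0.3197, 0.0368]
tcp_rot: [-0.428, 0.562, 0.427, 0.565]
ft_force: [0.4, -0.8, 0.2]
opening: 0.0145
```

Run:
```python
from h import *
p,a,M=jaw(); print(p,a,robot.observe()["opening"])
w=robot.capture("wrist"); save(w,"w9.png",1.4)
```

```text
[0.49080067 0.31973856 0.03675749] 74.37405390095442 0.014464087509542263
```

View pics/w9.png

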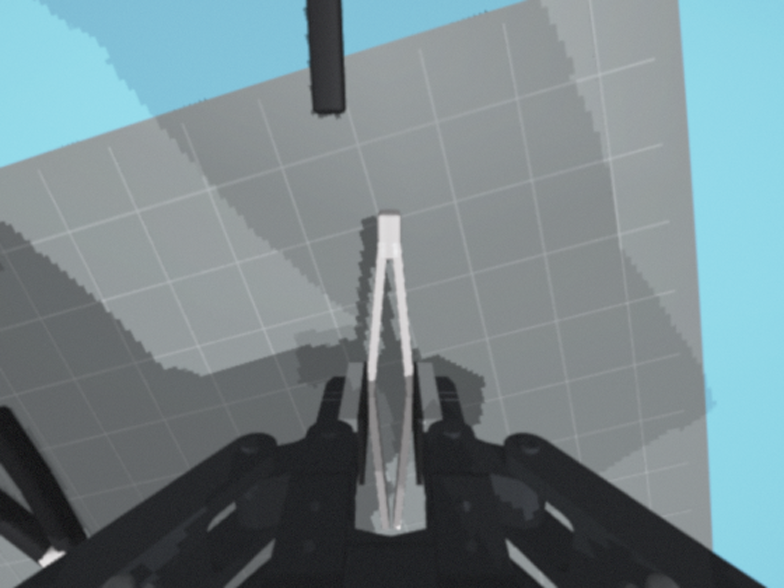

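Request:
step_arm:
  series:
    - [0,0,35,0]
    - [0,-15,70,0.02]
    - [5,-45,95,0.05]
    - [10,-80,110,0.1]
    - [15,-118,115,0.15]
    - [20,-157,115,0.2]
    - [25,-196,115,0.25]
    - [30,-235,115,0.3]
    - [35,-274,115,0.328]
    - [40,-313,115,0.328]

```text
time_s: 13.2
tcp_pos: [0.5294, 0.0043, 0.1492]
tcp_rot: [0.514, -0.485, -0.514, -0.486]
ft_force: [1.4, 0.3, -0.6]
opening: 0.0148
```

Request:
step_arm:
  series:
    - [4,-36,0,0]
    - [8,-75,0,0]
    - [12,-114,0,0]
    - [16,-145,0,0]
    - [17,-165,0,0]
    - [17,-172,-15,0]
    - [17,-172,-40,0]
    - [17,-172,-55,0]
    - [17,-172,-55,0]
    - [17,-172,-55,0]

```text
time_s: 14.03
tcp_pos: [0.5462, -0.1657, 0.0937]
tcp_rot: [-0.513, 0.486, 0.514, 0.486]
ft_force: [0.6, 0.6, 0.2]
opening: 0.0146
```

Run:
```python
from h import *
p,a,M=jaw(); print(p,a,robot.observe()["opening"])
w=robot.capture("wrist"); save(w,"w10.png",1.4)
```

```text
[ 0.54621568 -0.16567456  0.09370944] 93.15684303256631 0.014573667143805107
```

View pics/w10.png

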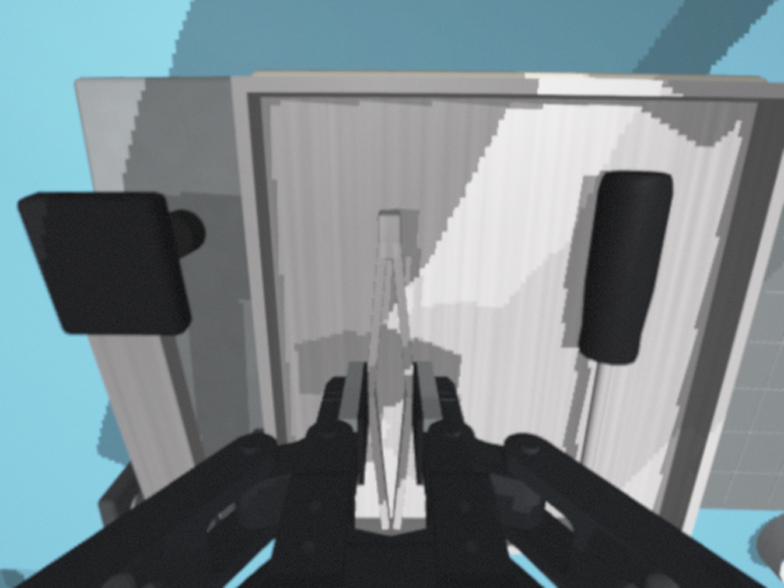

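Request:
step_arm:
  series:
    - [0,0,-12,0]
    - [0,0,-22,0]
    - [0,0,-30,0]
    - [0,0,-35,0]
    - [0,0,-37,0]
    - [0,0,-37,0]

```text
time_s: 14.58
tcp_pos: [0.5466, -0.1657, 0.0569]
tcp_rot: [-0.513, 0.486, 0.514, 0.486]
ft_force: [0.8, 0.9, 0.5]
opening: 0.0149
```

Request:
step_arm:
  series:
    - [0,0,-1,0]
    - [0,0,-2,0]
    - [0,0,-2,0]
    - [0,0,-2,0]

```text
time_s: 14.92
tcp_pos: [0.5468, -0.1659, 0.0554]
tcp_rot: [0.514, -0.486, -0.513, -0.486]
ft_force: [-0.5, 0.6, -0.2]
opening: 0.015
```

Request:
step_arm:
  series:
    - [0,0,-1,0]
    - [0,0,-1,0]
    - [0,0,-1,0]

```text
time_s: 15.17
tcp_pos: [0.547, -0.1659, 0.055]
tcp_rot: [0.514, -0.486, -0.513, -0.486]
ft_force: [-1.2, 1.3, 6.5]
opening: 0.015
```

Request:
step_arm:
  series:
    - [0,0,0,0]
    - [0,0,0,0]
    - [0,0,0,0]
    - [0,0,0,0]
  claw: 30

```text
time_s: 15.5
tcp_pos: [0.5467, -0.1658, 0.054]
tcp_rot: [-0.514, 0.486, 0.514, 0.486]
ft_force: [-0.5, 0.2, -0.2]
opening: 0.0302
```

Request:
step_arm:
  series:
    - [0,0,10,0]
    - [0,0,30,0]
    - [0,0,60,0]
    - [0,0,100,0]
    - [-10,20,130,0]
    - [-30,50,160,0]
    - [-60,85,180,0]
    - [-70,115,190,0]
    - [-70,125,190,0]
    - [-70,125,190,0]

```text
time_s: 16.33
tcp_pos: [0.4758, -0.0384, 0.2467]
tcp_rot: [0.515, -0.485, -0.513, -0.486]
ft_force: [0.0, -0.7, 0.4]
opening: 0.0301
```

Run:
```python
from h import *
import pickle
p,a,M=jaw(); print(p,a,robot.observe()["opening"])
w=robot.capture("wrist"); save(w,"w11.png",1.4); pickle.dump(w,open("w11.pkl","wb"))
```

```text
[ 0.47584516 -0.03839384  0.24672951] 93.31509162920848 0.03010159268417316
```

View pics/w11.png

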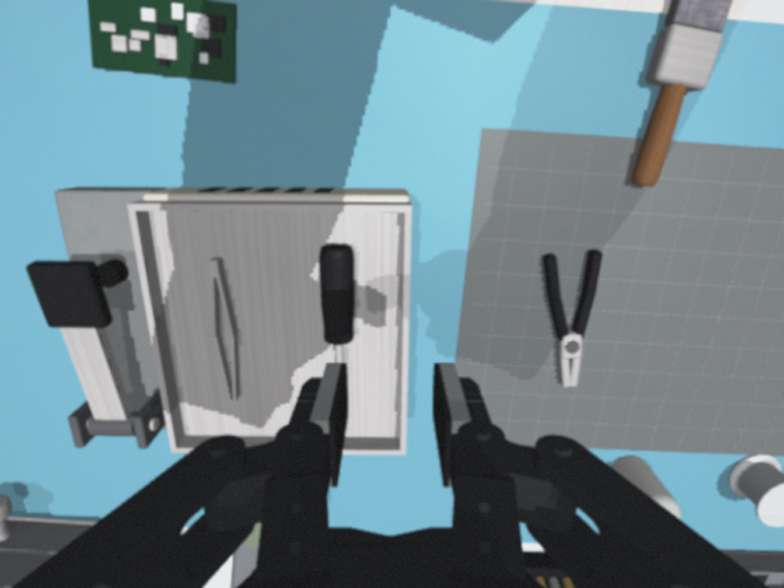

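Request:
step_arm:
  series:
    - [15,30,0,0.03]
    - [30,62,0,0.06]
    - [46,95,-5,0.096]
    - [62,127,-20,0.096]
    - [78,155,-45,0.096]
    - [86,171,-80,0.096]
    - [86,171,-120,0.096]
    - [86,171,-155,0.096]
    - [86,171,-185,0.096]
    - [86,171,-200,0.096]
  claw: 50

```text
time_s: 17.22
tcp_pos: [0.5611, 0.1291, 0.0395]
tcp_rot: [-0.535, 0.463, 0.538, 0.459]
ft_force: [1.2, 1.0, 0.2]
opening: 0.0501
```

Request:
step_arm:
  series:
    - [0,0,0,0]
    - [0,0,0,0]

```text
time_s: 17.38
tcp_pos: [0.5628, 0.1293, 0.0433]
tcp_rot: [-0.536, 0.462, 0.537, 0.46]
ft_force: [-0.5, 0.0, 1.3]
opening: 0.0502
```

Run:
```python
from h import *
import pickle
p,a,M=jaw(); print(p,a,robot.observe()["opening"])
w=robot.capture("wrist"); save(w,"w12.png",1.4); pickle.dump(w,open("w12.pkl","wb"))
```

```text
[0.56275091 0.12933549 0.04333362] 98.61584552604033 0.05018492956180918
```

View pics/w12.png

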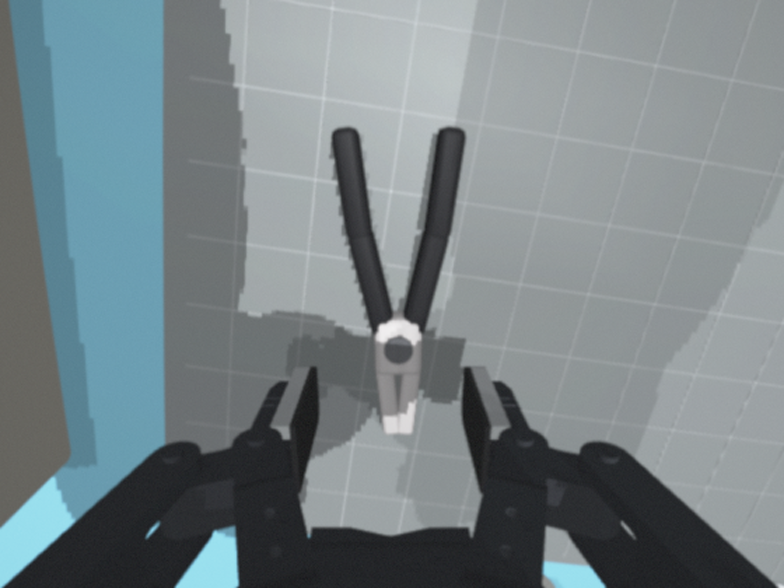

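Run:
```python
from h import *
import pickle
w=pickle.load(open("w12.pkl","rb"))
print(onz(w,398/1.4,350/1.4,.014),onz(w,398/1.4,431/1.4,.010),onz(w,345/1.4,133/1.4,.010),onz(w,452/1.4,133/1.4,.010),proj(w,[.5627,.1293,.014])*1.4)
```

```text
[0.56190284 0.13240326 0.014     ] [0.60379909 0.13902309 0.01      ] [0.48043093 0.10012294 0.01      ] [0.47459932 0.1388614  0.01      ] [390.33743692 350.71587834]
```

Request:
step_arm:
  series:
    - [-1,3,-5,0]
    - [-1,3,-15,0]
    - [-1,3,-28,0]
    - [-1,3,-36,0]
    - [-1,3,-39,0]
    - [-1,3,-39,0]
    - [-1,3,-39,0]
  claw: 42

```text
time_s: 18.02
tcp_pos: [0.5618, 0.1332, 0.0053]
tcp_rot: [0.536, -0.461, -0.536, -0.461]
ft_force: [-0.1, -0.0, 0.7]
opening: 0.0424
```

Request:
step_arm:
  series:
    - [0,0,0,0]
    - [0,0,0,0]
    - [0,0,0,0]
    - [0,0,0,0]
    - [0,0,0,0]
    - [0,0,0,0]
  claw: 0
  grip_force: 60

```text
time_s: 18.52
tcp_pos: [0.562, 0.1332, 0.0061]
tcp_rot: [0.537, -0.46, -0.536, -0.461]
ft_force: [-1.4, -1.0, 6.5]
opening: 0.019
```

Request:
step_arm:
  series:
    - [0,0,4,0]
    - [0,0,10,0]
    - [0,0,20,0]
    - [0,0,30,0]
    - [0,0,30,0]

```text
time_s: 18.93
tcp_pos: [0.563, 0.1333, 0.0378]
tcp_rot: [0.537, -0.46, -0.535, -0.462]
ft_force: [0.3, 0.2, -0.3]
opening: 0.0189
```

Run:
```python
from h import *
p,a,M=jaw(); print(p,a,robot.observe()["opening"])
w=robot.capture("wrist"); save(w,"w13.png",1.4)
```

```text
[0.56297162 0.13329148 0.03778744] 98.66224389255267 0.018942442459616272
```

View pics/w13.png

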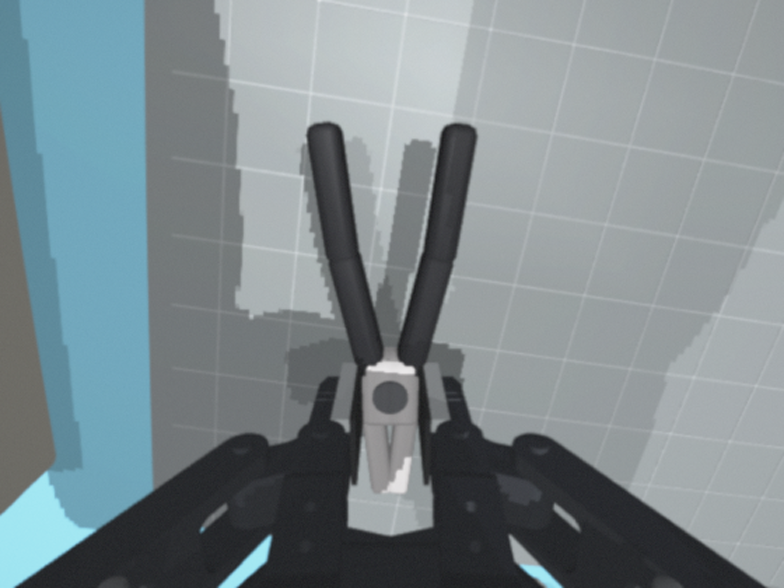

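Request:
step_arm:
  series:
    - [0,0,35,0]
    - [0,-10,72,0]
    - [0,-35,100,-0.03]
    - [1,-72,112,-0.06]
    - [2,-111,112,-0.096]
    - [3,-150,112,-0.096]
    - [4,-189,112,-0.096]
    - [4,-225,112,-0.096]
    - [4,-248,112,-0.096]
    - [4,-254,112,-0.096]

```text
time_s: 19.82
tcp_pos: [0.5655, -0.1245, 0.1468]
tcp_rot: [0.513, -0.487, -0.513, -0.487]
ft_force: [-0.1, -1.0, -1.1]
opening: 0.0189
```

Request:
step_arm:
  series:
    - [0,0,-15,0]
    - [0,0,-35,0]
    - [0,0,-55,0]
    - [0,0,-55,0]
    - [0,0,-55,0]

```text
time_s: 20.23
tcp_pos: [0.5651, -0.1201, 0.0916]
tcp_rot: [-0.513, 0.486, 0.514, 0.486]
ft_force: [0.1, 0.2, -0.9]
opening: 0.0186
```

Run:
```python
from h import *
p,a,M=jaw(); print(p,a,robot.observe()["opening"])
w=robot.capture("wrist"); save(w,"w14.png",1.4)
```

```text
[ 0.56508893 -0.12011953  0.0915996 ] 93.18583137344615 0.01863052844505618
```

View pics/w14.png

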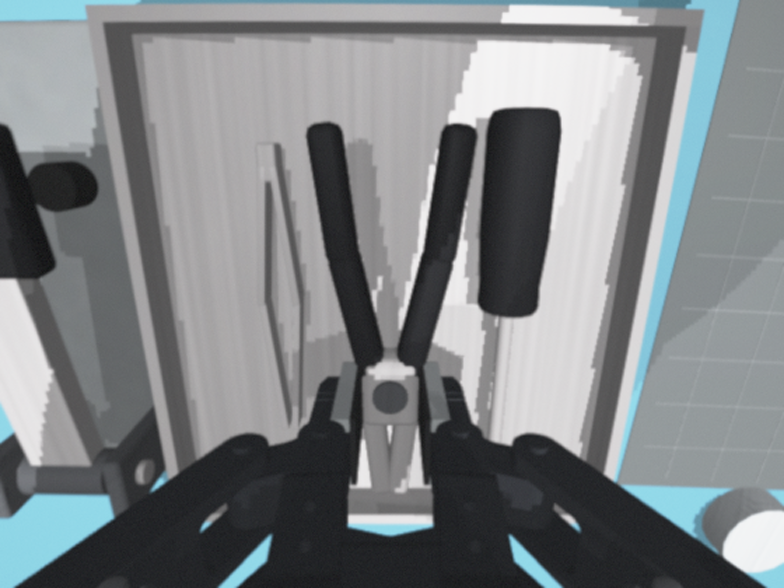

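Request:
step_arm:
  series:
    - [0,-1,-10,0]
    - [0,-1,-20,0]
    - [0,-1,-28,0]
    - [0,-1,-33,0]
    - [0,-1,-34,0]
    - [0,-1,-34,0]

```text
time_s: 20.78
tcp_pos: [0.5654, -0.1217, 0.0576]
tcp_rot: [-0.513, 0.486, 0.514, 0.486]
ft_force: [0.3, -0.3, -0.7]
opening: 0.0191
```

Request:
step_arm:
  series:
    - [0,0,-1,0]
    - [0,0,-2,0]
    - [0,0,-2,0]
    - [0,0,-2,0]

```text
time_s: 21.12
tcp_pos: [0.5658, -0.1219, 0.0564]
tcp_rot: [0.514, -0.486, -0.513, -0.486]
ft_force: [0.7, -0.1, -1.4]
opening: 0.0189
```

Request:
step_arm:
  series:
    - [0,0,-1,0]
    - [0,0,-1,0]
    - [0,0,-1,0]

```text
time_s: 21.37
tcp_pos: [0.5659, -0.1219, 0.0561]
tcp_rot: [0.514, -0.486, -0.513, -0.486]
ft_force: [-2.5, 0.8, 7.1]
opening: 0.019
```

Request:
step_arm:
  series:
    - [0,0,0,0]
    - [0,0,0,0]
    - [0,0,0,0]
    - [0,0,0,0]
  claw: 30

```text
time_s: 21.7
tcp_pos: [0.5657, -0.1218, 0.0551]
tcp_rot: [-0.514, 0.486, 0.514, 0.486]
ft_force: [0.6, 0.2, 0.9]
opening: 0.0301
```

Request:
step_arm:
  series:
    - [0,0,10,0]
    - [0,0,30,0]
    - [0,0,60,0]
    - [0,0,95,0]
    - [-20,0,125,0]
    - [-45,0,155,0]
    - [-75,0,175,0]
    - [-95,0,190,0]
    - [-95,0,190,0]
    - [-95,0,190,0]

```text
time_s: 22.53
tcp_pos: [0.4704, -0.122, 0.2471]
tcp_rot: [0.515, -0.486, -0.512, -0.487]
ft_force: [0.0, -0.1, -0.4]
opening: 0.0297
```

Run:
```python
from h import *
import pickle
p,a,M=jaw(); print(p,a,robot.observe()["opening"])
w=robot.capture("wrist"); save(w,"w15.png",1.4); pickle.dump(w,open("w15.pkl","wb"))
```

```text
[ 0.47042739 -0.1219942   0.24707994] 93.1247583665343 0.029742189488216837
```

View pics/w15.png

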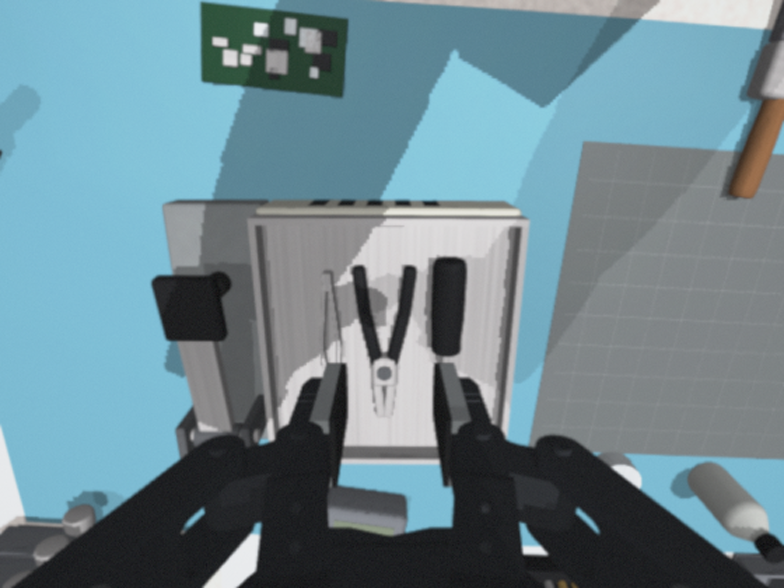

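All three tools lie in the tray, apart from each other, and the paddle is still up with its pad at (190,308). Next: close the fingers and go above the pad.

Request:
step_arm:
  series:
    - [10,-30,0,0]
    - [20,-68,0,0]
    - [30,-105,0,0]
    - [38,-139,0,0]
    - [38,-139,-35,0]
    - [38,-139,-70,0]
    - [38,-139,-100,0]
    - [38,-139,-115,0]
    - [38,-139,-115,0]
    - [38,-139,-115,0]
  claw: 0

```text
time_s: 23.42
tcp_pos: [0.5087, -0.2606, 0.1289]
tcp_rot: [-0.513, 0.486, 0.515, 0.486]
ft_force: [0.8, -0.2, 0.2]
opening: 0.0005
```

Run:
```python
from h import *
import pickle
p,a,M=jaw(); print(p,a,robot.observe()["opening"])
w0=pickle.load(open("w15.pkl","rb"))
w=robot.capture("wrist"); save(w,"w16.png",1.4); pickle.dump(w,open("w16.pkl","wb"))
s=robot.capture("scene"); save(s,"s16.png",4,(110,60,260,210))
print(onz(w0,190/1.4,308/1.4,.094), proj(w,[p[0],p[1],.094])*1.4)
```

```text
[ 0.5087476  -0.26058439  0.12887979] 93.1759167931473 0.0004781786683576331
[ 0.50544412 -0.25987943  0.094     ] [390.45067913 345.20009549]
```

View pics/w16.png

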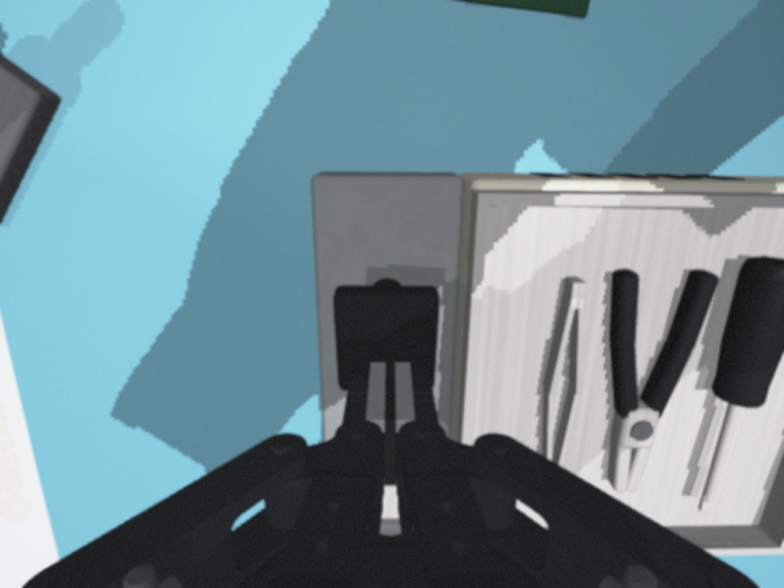

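View pics/s16.png

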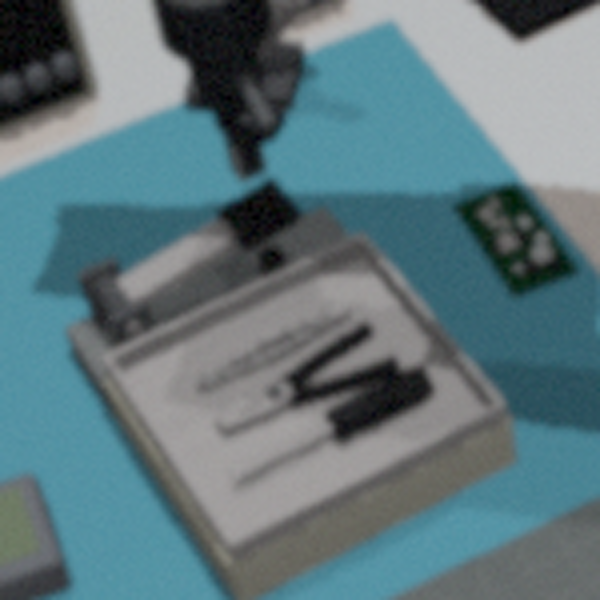

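Request:
step_arm:
  series:
    - [0,-1,-10,0]
    - [0,-1,-20,0]
    - [0,-1,-28,0]
    - [0,-1,-32,0]
    - [0,-1,-32,0]
    - [0,-1,-32,0]

```text
time_s: 24.02
tcp_pos: [0.5086, -0.2618, 0.0979]
tcp_rot: [-0.513, 0.486, 0.514, 0.486]
ft_force: [-0.6, -0.5, 0.3]
opening: -0.0001
```

Request:
step_arm:
  series:
    - [0,0,-2,0]
    - [0,0,-4,0]
    - [0,0,-6,0]
    - [0,0,-6,0]
    - [0,0,-6,0]

```text
time_s: 24.43
tcp_pos: [0.5087, -0.262, 0.0924]
tcp_rot: [0.514, -0.486, -0.513, -0.486]
ft_force: [-1.1, -0.8, 2.8]
opening: 0.0004
```

Request:
step_arm:
  series:
    - [0,0,-2,0]
    - [0,0,-4,0]
    - [0,0,-6,0]
    - [0,0,-8,0]
    - [0,0,-10,0]
    - [0,0,-10,0]
    - [0,0,-10,0]

```text
time_s: 25.02
tcp_pos: [0.5085, -0.2619, 0.0821]
tcp_rot: [-0.513, 0.486, 0.514, 0.486]
ft_force: [-2.9, -0.4, 4.6]
opening: -0.0
```

Request:
step_arm:
  series:
    - [0,0,-1.5,0]
    - [0,0,-3,0]
    - [0,0,-4.5,0]
    - [0,0,-6,0]
    - [0,0,-6,0]
    - [0,0,-6,0]

```text
time_s: 25.52
tcp_pos: [0.5085, -0.2618, 0.0763]
tcp_rot: [-0.514, 0.486, 0.514, 0.486]
ft_force: [-4.1, -0.8, 7.1]
opening: 0.0
```

Run:
```python
from h import *
o=robot.observe(); print(o["tcp_pos"],o["ft_force"],o["time_s"])
w=robot.capture("wrist"); save(w,"w17.png",1.4)
s=robot.capture("scene"); save(s,"s17.png",4,(110,60,260,210))
o=robot.observe(); print(o["tcp_pos"],o["ft_force"],o["time_s"])
```

```text
[ 0.50846539 -0.26184874  0.07629604] [-4.1032978  -0.81588985  7.06638651] 25.5167
[ 0.50844468 -0.26184069  0.07633667] [-4.90151416 -0.78908177  6.43457154] 25.6167
```

View pics/w17.png

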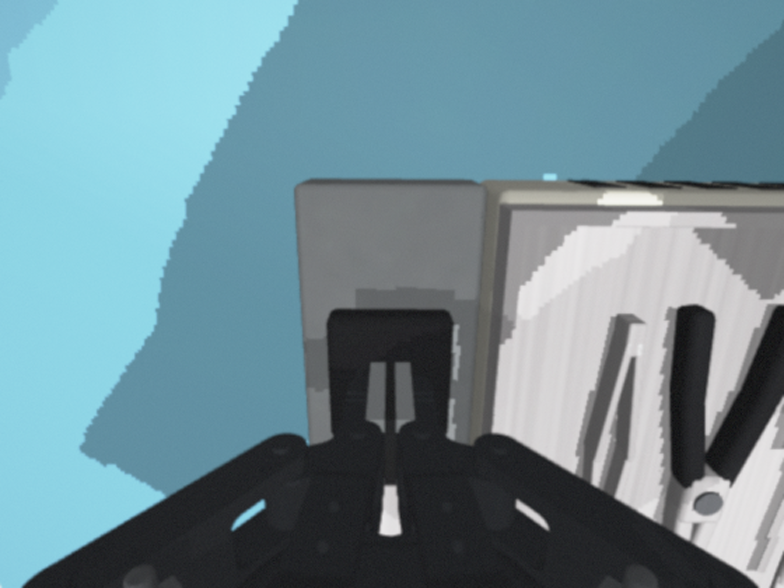

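View pics/s17.png

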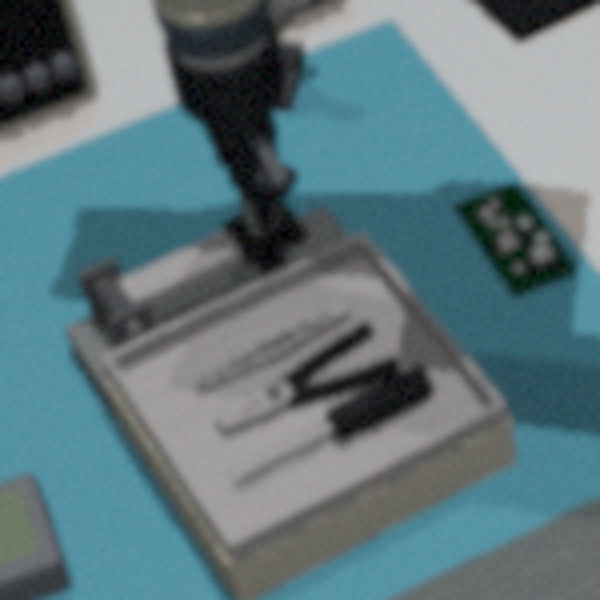

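The pad is at 76.3 mm with about 7 N, which matches the half-way values. I'll hold it there, then hand in.

Request:
step_arm:
  series:
    - [0,0,0,0]
    - [0,0,0,0]
    - [0,0,0,0]
    - [0,0,0,0]
    - [0,0,0,0]
    - [0,0,0,0]
    - [0,0,0,0]
    - [0,0,0,0]
    - [0,0,0,0]
    - [0,0,0,0]

```text
time_s: 26.45
tcp_pos: [0.5084, -0.2618, 0.0764]
tcp_rot: [-0.514, 0.486, 0.514, 0.486]
ft_force: [-4.7, -0.2, 6.9]
opening: -0.0001
```

Run:
```python
from h import *
o=robot.observe(); print(o["tcp_pos"],o["ft_force"],o["time_s"])
print(robot.finish_job())
```

```text
[ 0.50844882 -0.26183239  0.07638333] [-4.68991004 -0.24257947  6.91448991] 26.45
the job is handed in; nothing more can be done
None
```

The screwdriver, the small silver tweezers and the side cutters are all in the tray. Each was lowered to floor contact before release. I then pushed the paddle to level with closed fingers and handed the job in at 26.5 s, still holding it.

- **Paddle:** at hand-in the fingertips on the pad were at 76.4 mm (level is 76 mm). They were pushing down with about 6.9 N (about 7 N expected half-way) and had been steady for about a second. There was also a sideways force of about 4.7 N at the fingertips, probably friction, with no visible drift.
- **Tools:** the last pictures show all three lying separately inside the walls, clear of the fingers and the paddle. In that last view I checked their positions by eye and did not measure them again.
- **Look-alikes:** I left the orange tweezers and the larger silver pair (about 168 mm, against 120 mm for the right one) alone.
- **Bystanders:** I touched none of them on purpose. Those that came into view looked unmoved, but I did not measure their positions at the end.
- **Readings that disagreed:** triangulated tray-rim heights scattered between 50 and 62 mm, against 68 mm by the text. I took the tray's pose from a later wrist view at 68 mm, where the corners agreed to a few mm. The gripper opening read 1 to 3 mm less than the given tool widths, but the grips did not slip.

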